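# Set the sole press timer wheel to four

## Robot

A 7-joint arm with a two-finger parallel gripper is mounted at the origin on the work surface. World frame = base frame: x ahead of the robot, y to its left, z up, the work surface at z = 0. Lengths are in m, angles in rad, forces in N, time in s.
With the tool pointing down it reaches from about 0.425 to 0.925 m from the base axis. Payload 6.8 kg.
Tool frame: the origin (TCP) lies midway between the tips of the shut fingers; the grasp point (between the pads) lies 19 mm behind it; z points along the fingers, y is the line along which they close (so a half turn about z gives the same grasp; the last joint's range is limited). The gripper opens to 85 mm and grips with 20 to 120 N. Pads are 22 mm wide; open, the fingers measure 114 mm over their backs; the gripper's body (76 mm by 85 mm) begins 54 mm behind the grasp point. The pads swing forward as they close: fully open they stand 13 mm farther back than shut.
Start: joints at [1.022, 0.477, 0.022, 1.555, -0.011, 1.109, -0.083], TCP at [0.288, -0.61, 0.231] pointing down, gripper open.
Joint ranges: [-2.96, 2.96], [-0.34, 2.1], [-1.41, 1.46], [0.24, 2.44], [-1.37, 4.51], [0.17, 1.92], [-2.96, 2.96]. Speed limits (rad/s): [2.39, 2.39, 3.14, 3.14, 3.14, 3.14, 3.14].

## Interface

Orientations are given as a unit quaternion [w, x, y, z].
In Python, from station import * gives the robot as it stands. The module is installed in compiled form; this text tells all that it offers.
- The arm moves only by the shell command python3 -m jog 'ROWS' [OPENING] [FORCE]. ROWS is JSON, a list of rows, each an object of numbers: "x", "y", "z": the shift along the tool's x, y, z in m; "ax", "ay", "az": the turn, a rotation vector about the tool's x, y, z in rad. In form: [{"x": .., "y": .., "z": .., "ax": .., "ay": .., "az": ..}, ...]. A call has 1 to 12 rows; each row is the pose to reach, as a shift and turn from the pose commanded when the call began, along the tool's axes at that moment; what a row does not reach only later rows make up. A row lasts 1/10 s, in which the tool goes at most 50 mm and 8.59 degrees, less where a joint would pass 70% of its speed; a pose out of reach is approached as far as the arm can. A call with a gripper value outside its range is refused whole. OPENING is the opening, from 0 (shut) to 1 (fully open), set as the call begins (- or left out, the last holds). The fingers move at their own pace and stop on an object; FORCE is the grip in N (left out, the last holds). Time passes only in rows, so rows that repeat a pose let the fingers close. It gives the time, the measured TCP pose, the force, the opening and the grip force at its end, in the units of the state.
- get_obs(): the state, without advancing time (a new reading comes with each control period).
- read_camera(name): name is "side" or "top" or "wrist"; returns the picture (384x512x3 uint8, red, green, blue); there is no depth.
- camera_params(name): a dict with "K" (3x3 intrinsics, pixels), "D" ([k1, k2, p1, p2, k3] as OpenCV has them; the pictures are not rectified), "origin" and "attitude" of the camera in the world. Camera axes: x right, y up, looking along -z (the intrinsics and any distortion apply to the point x, -y, -z); pixel columns grow to the right and rows downward; lengths in m; the calibration is good to about 2 mm. A picture is of the moment at which its call begins: read the wrist's pose just before it. camera_params takes no time and is no camera call; for the wrist camera it gives the pose at the moment of the call.
- hand_in(): hands the job in; it is judged then, once.
The state is a dict: "t": time; "q": joint angles; "joint_vel": joint speeds; "joint_torque": joint torques, N m; "eef_pos": TCP position; "tool_rot": TCP orientation; "contact_force": force on the tool from outside, world axes, zero at the start; "torque": the same for the moment, N m; "gripper_width": opening from 0.0 (shut) to 1.0 (fully open); "grasp_force": force on a finger pad.
Only numpy, scipy, OpenCV 4.12 (cv2) and the standard library are available. Lean on these libraries where they do the work, as an engineer would, in place of code of your own. Each camera call takes 0.05 s, during which the arm holds its last target. There are 200 camera calls.

## Task

The next pair of soles needs time setting four. On the grey control box with the wide ribbed thumbwheel, roll the wheel round, step by step, until the face with four dots has clicked into place looking straight up, then let go. Leave the narrow thumbwheel on the other grey box at the setting it shows.

Things in the scene. Friction and masses are not known exactly. Their poses are not given: they have to be found in the camera images.
- timer_axis (a point): Centre of the wide (40 mm) ivory thumbwheel, on its axis, 70 mm over the bench. It stands in a fixed grey box 150 (x) x 100 (y) x 75 mm high. Hub radius 26 mm; six ribs 6 mm thick reach to radius 46 mm; between ribs are faces with 1 to 6 black dots. At rest a face is up, ribs 30 degrees either side. Axes stay with the box: z up, y along the axle, x level, away from the robot (yaw up to 20 degrees).
- timer_wheel (a joint): Angle of the wide wheel, rad: 0 with one dot up, 1.047 more for each further dot, 3.142 with four up. Grows as the wheel's top rolls along +x of timer_axis. Starts at 1, 2 or 3 dots; stops just outside 1 and 6. A spring click holds each face: push a rib (about 5 N) from 30 degrees before upright to just past upright, clear the ribs, and it snaps on to the next face.
- pressure_axis (a point): Centre of the narrow (18 mm) ivory thumbwheel, on its axis, 70 mm over the bench. Box, wheel and axes are otherwise as for timer_axis. The two boxes stand side by side, either one on the left.
- pressure_wheel (a joint): Angle of the narrow wheel, rad, counted as for the wide one. Starts at two dots up (1.047).

How it is judged:
By the outcome, as a careful person would: the job done as asked, in the order asked, and still so for the second after the job is handed in, with the robot touching nothing.
It also fails if it takes over 40 s, if anything falls off the work surface, if the arm or the gripper's body presses on something with over 40 N, if the wrist force passes 120 N, or if a joint passes its speed limit or range.

## Working session

There is one attempt and no reset: what is moved stays moved. The work goes in short steps, Python scripts to look and compute and a shell command to move; the robot and the scene stay as the last step left them, time stands still between calls to the robot, and variables do not carry over. Pictures are saved under pics/ and viewed, at most 10 in all, crops included, and the job is handed in when it is done.

```bash
mkdir -p pics; python3 - <<'E'
from station import *
import cv2,numpy as np
o=get_obs();print(o['t'],o['eef_pos'],o['tool_rot'],o['gripper_width'])
for n in('top','side'):
    im=read_camera(n);cv2.imwrite(f'pics/{n}0.png',im[:,:,::-1])
    p=camera_params(n);print(n,p)
E
```

```text
0.0 [ 0.28773462 -0.60996285  0.2303456 ] [-8.47523762e-04  9.75807775e-01  2.18628457e-01 -2.55316132e-04] 0.9973311843798506
top {'K': array([[435.32246246,   0.        , 259.02924042],
       [  0.        , 435.32246246, 183.18662672],
       [  0.        ,   0.        ,   1.        ]]), 'D': array([-0.14462529,  0.        ,  0.        ,  0.        ,  0.        ]), 'origin': array([0.36906356, 0.01590796, 0.99884834]), 'attitude': array([-0.67150298, -0.07590503,  0.08317593,  0.73239602])}
side {'K': array([[377.45338512,   0.        , 246.76545488],
       [  0.        , 377.45338512, 192.69756736],
       [  0.        ,   0.        ,   1.        ]]), 'D': array([0.04058326, 0.        , 0.        , 0.        , 0.        ]), 'origin': array([0.25066101, 0.5780512 , 0.6488775 ]), 'attitude': array([-0.22867636, -0.11264782,  0.4134919 ,  0.87409498])}
```

View pics/top0.png

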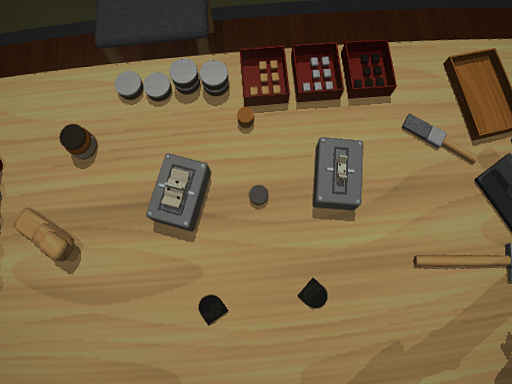

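View pics/side0.png

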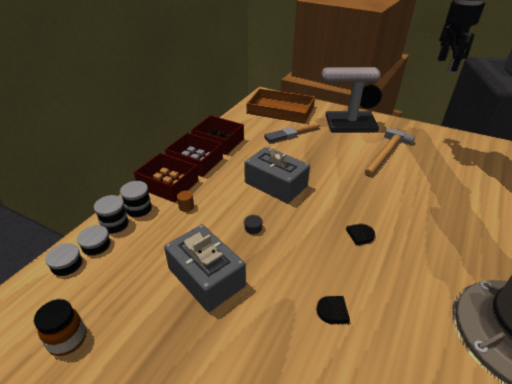

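The top view shows the wide wheel's box at about (179,192) and the narrow one at (339,174). I'll crop both views and measure the wide box.

```bash
cat > h.py <<'E'
from station import *
import cv2,numpy as np
from scipy.spatial.transform import Rotation as R
def Rq(q): return R.from_quat(np.r_[q[1:],q[0]])
def ray(p,uv,z):
    n=cv2.undistortPoints(np.array([[uv]],float),p['K'],p['D'])[0,0]
    d=Rq(p['attitude']).apply([n[0],-n[1],-1]); o=np.array(p['origin'])
    return o+d*(z-o[2])/d[2]
def proj(p,X):
    c=Rq(p['attitude']).inv().apply(np.array(X)-p['origin'])*[1,-1,-1]
    return cv2.projectPoints(c.reshape(1,-1,3),np.zeros(3),np.zeros(3),p['K'],p['D'])[0].reshape(-1,2)
E
python3 - <<'E'
from h import *
t=cv2.imread('pics/top0.png');s=cv2.imread('pics/side0.png')
a=cv2.resize(t[145:240,135:225],(400,422),interpolation=cv2.INTER_CUBIC)
b=cv2.resize(s[215:315,155:255],(400,422),interpolation=cv2.INTER_CUBIC)
cv2.imwrite('pics/c0.png',np.hstack([a,b]))
p=camera_params('top')
# grey-blue box mask
f=t.astype(int)
for nm,(u,v) in dict(wide=(179,192),nar=(339,174)).items():
    m=((f[:,:,0]-f[:,:,2]>=0)&(f.sum(2)>120)).astype(np.uint8)
    mm=np.zeros_like(m);mm[v-50:v+50,u-45:u+45]=m[v-50:v+50,u-45:u+45]
    c=max(cv2.findContours(mm,0,2)[0],key=cv2.contourArea)
    r=cv2.boxPoints(cv2.minAreaRect(c));print(nm,cv2.contourArea(c))
    X=np.array([ray(p,q,.075)for q in r]);print(r.round(1).tolist(),X.round(4).tolist(),X.mean(0))
    e=np.diff(X,axis=0);print([(np.hypot(*d[:2]),np.degrees(np.arctan2(d[1],d[0]))) for d in e])
E
```

```text
wide 480.0
[[145.6999969482422, 216.0], [166.60000610351562, 150.6999969482422], [207.3000030517578, 163.6999969482422], [186.39999389648438, 229.0]] [[0.5291, 0.2475, 0.075], [0.6723, 0.1961, 0.075], [0.634, 0.1068, 0.075], [0.4937, 0.1603, 0.075]] [0.58226994 0.17769801 0.075     ]
[(np.float64(0.15212756241718428), np.float64(-19.748693877132183)), (np.float64(0.09712678744505175), np.float64(-113.18564675719216)), (np.float64(0.15019002647340335), np.float64(159.12810745895555))]
nar 1338.5
[[317.5, 204.10000610351562], [319.1000061035156, 137.6999969482422], [361.79998779296875, 138.6999969482422], [360.20001220703125, 205.10000610351562]] [[0.5233, -0.1247, 0.075], [0.6729, -0.146, 0.075], [0.6627, -0.2425, 0.075], [0.5128, -0.2175, 0.075]] [ 0.59290443 -0.18268716  0.075     ]
[(np.float64(0.1510471280966498), np.float64(-8.109310678704842)), (np.float64(0.09696670194550226), np.float64(-96.03979558294488)), (np.float64(0.15195282370286306), np.float64(170.5619750971312))]
```

View pics/c0.png

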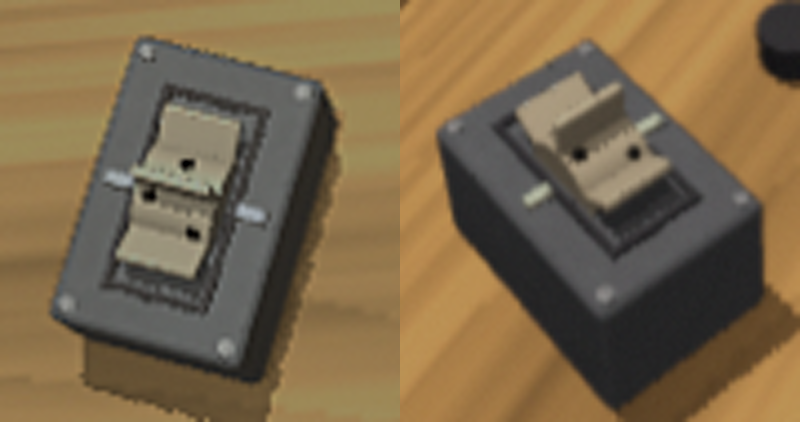

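```bash
python3 - <<'E'
from h import *
p=camera_params('top');ps=camera_params('side')
k=400/90
sc=[(146,50),(304,92),(226,347),(66,303)]
X=np.array([ray(p,(135+(a+.5)/k-.5,145+(b+.5)/k-.5),.077) for a,b in sc]);print(X.round(4))
c=X.mean(0);d=(X[0]+X[1]-X[2]-X[3]);yaw=np.arctan2(d[1],d[0])
s=[(448,127),(587,47),(741,198),(605,293)]
Xs=np.array([ray(ps,(155+(a-400+.5)/4-.5,215+(b+.5)/4.22-.5),.077) for a,b in s]);print(Xs.round(4))
d2=(Xs[1]+Xs[2]-Xs[0]-Xs[3]);cs=Xs.mean(0);
print(c,np.degrees(yaw),cs,np.degrees(np.arctan2(*(Xs[1]-Xs[0])[1::-1])),np.degrees(np.arctan2(*(Xs[0]-Xs[3])[1::-1])))
C=np.r_[c[:2],.07];Rm=R.from_euler('z',yaw)
print('dist',np.hypot(*c[:2]))
im=cv2.imread('pics/c0.png')
def dr(P,col):
  for x in P:
    w=C+Rm.apply(x)
    u=proj(p,w)[0];cv2.circle(im,(int((u[0]-135)*k),int((u[1]-145)*k)),3,col,-1)
    u=proj(ps,w)[0];cv2.circle(im,(int((u[0]-155)*4+400),int((u[1]-215)*4.22)),3,col,-1)
for th,col in((-30,(0,0,255)),(30,(0,255,0)),(-90,(255,0,255))):
  t=np.radians(th);dr([(.046*np.sin(t),y,.046*np.cos(t)) for y in(-.02,.02)],col)
dr([(0,y,.026) for y in(-.02,0,.02)],(255,255,0))
cv2.imwrite('pics/c1.png',im)
E
```

```text
[[0.6595 0.1942 0.077 ]
 [0.6307 0.1163 0.077 ]
 [0.5071 0.1614 0.077 ]
 [0.535  0.2386 0.077 ]]
[[0.6602 0.1974 0.077 ]
 [0.6298 0.1172 0.077 ]
 [0.5065 0.1629 0.077 ]
 [0.5343 0.2396 0.077 ]]
[0.58307783 0.17763794 0.077     ] -19.82705397202733 [0.58269837 0.17927666 0.077     ] -110.77884878565602 -18.533377131289395
dist 0.6095367042939036
```

View pics/c1.png

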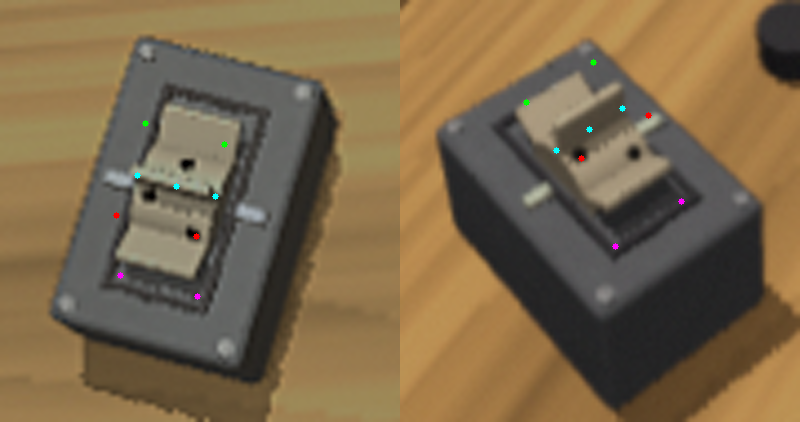

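```bash
python3 - <<'E'
from h import *
p=camera_params('top');ps=camera_params('side')
k=400/90
t=read_camera('top')[:,:,::-1];s=read_camera('side')[:,:,::-1]
a=cv2.resize(t[145:240,135:225],(400,422),interpolation=cv2.INTER_CUBIC)
b=cv2.resize(s[215:315,155:255],(400,422),interpolation=cv2.INTER_CUBIC)
im=np.hstack([a,b]).copy()
C=np.array([.583,.1782,.07]);Rm=R.from_euler('z',-19.5,degrees=True)
def dr(P,col):
  for x in P:
    w=C+Rm.apply(x)
    u=proj(p,w)[0];cv2.circle(im,(int((u[0]-135)*k),int((u[1]-145)*k)),3,col,-1)
    u=proj(ps,w)[0];cv2.circle(im,(int((u[0]-155)*4+400),int((u[1]-215)*4.22)),3,col,-1)
for th,col in((0,(0,0,255)),(60,(0,255,0)),(-60,(255,0,255))):
  t=np.radians(th);dr([(.046*np.sin(t),y,.046*np.cos(t)) for y in(-.02,.02)],col)
cv2.imwrite('pics/c2.png',im)
E
```

```text
(no output)
```

View pics/c2.png

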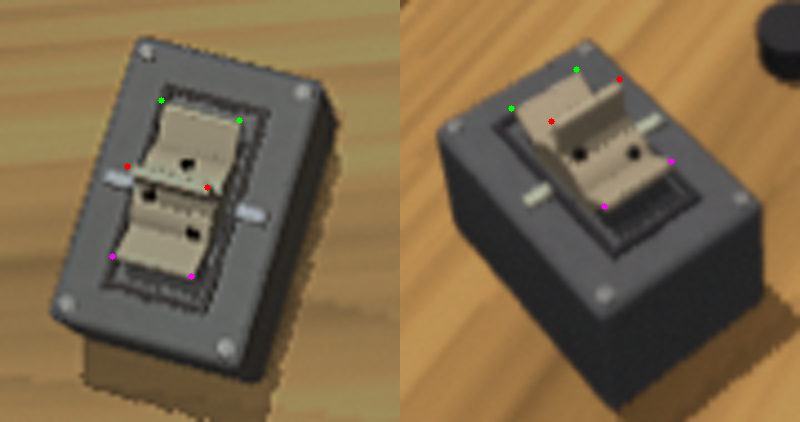

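The rib separating the one-dot and two-dot faces appears almost upright at about crop (172,183), not 30° off. I'll compare it with the narrow wheel, which is known to have two dots up.

```bash
python3 - <<'E'
from h import *
p=camera_params('top');ps=camera_params('side')
t=cv2.imread('pics/top0.png');s=cv2.imread('pics/side0.png')
a=cv2.resize(t[130:214,305:373],(390,482),interpolation=cv2.INTER_CUBIC)
b=cv2.resize(s[138:208,240:315],(410,383),interpolation=cv2.INTER_CUBIC)
im=np.zeros((482,800,3),np.uint8);im[:,:390]=a;im[:383,390:]=b
C=np.array([.593,-.1815,.07]);Rm=R.from_euler('z',-8.5,degrees=True)
for th,col in((-30,(0,0,255)),(30,(0,255,0)),(0,(255,0,255))):
  q=np.radians(th)
  for y in(-.009,.009):
    w=C+Rm.apply((.046*np.sin(q),y,.046*np.cos(q)))
    u=proj(p,w)[0];cv2.circle(im,(int((u[0]-305)*390/68),int((u[1]-130)*482/84)),3,col,-1)
    u=proj(ps,w)[0];cv2.circle(im,(int((u[0]-240)*410/75+390),int((u[1]-138)*383/70)),3,col,-1)
cv2.imwrite('pics/c3.png',im)
E
```

```text
(no output)
```

View pics/c3.png

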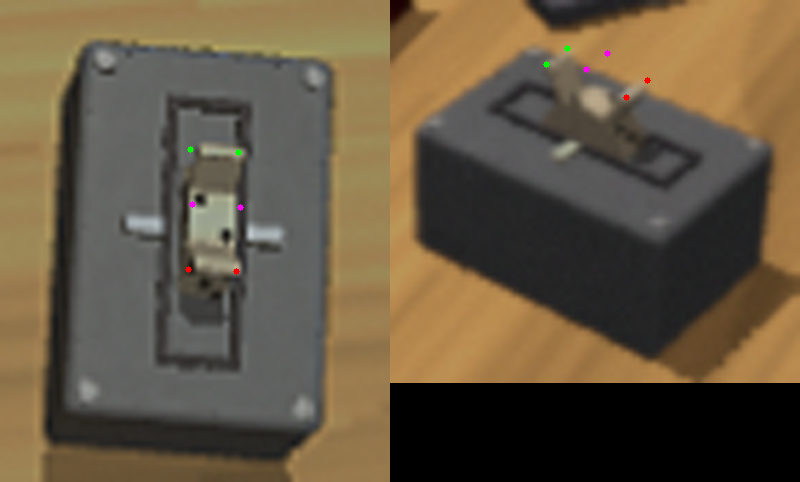

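The narrow wheel shows two dots up with its ribs at ±30°, as described. The wide wheel sits between faces 1 and 2, with that rib about 5° short of upright. I'll shut the gripper and travel over, keeping the height.

```bash
cat >> h.py <<'E'
C=np.array([.583,.1782,.07]);YAW=-19.5
def state():
    o=get_obs();T=Rq(o['tool_rot']);B=R.from_euler('z',YAW,degrees=True)
    b=B.inv().apply(o['eef_pos']-C)
    print('t',round(o['t'],2),'box xyz mm',(b*1000).round(1),'F',np.round(o['contact_force'],1),'w',round(o['gripper_width'],2))
    return o,T,B
def rel(x,y,z):
    o,T,B=state()
    d=T.inv().apply(C+B.apply([x,y,z-.07])-o['eef_pos'])
    G=B*R.from_matrix(np.diag([1.,-1,-1]))
    print('shift',d.round(4),'turn',(T.inv()*G).as_rotvec().round(4))
E
python3 -m jog '[{"x":0.28,"y":-0.31,"az":0.4},{"x":0.28,"y":-0.31,"az":0.4},{"x":0.28,"y":-0.31,"az":0.4},{"x":0.28,"y":-0.31,"az":0.4},{"x":0.28,"y":-0.31,"az":0.4},{"x":0.28,"y":-0.31,"az":0.4},{"x":0.28,"y":-0.31,"az":0.4},{"x":0.28,"y":-0.31,"az":0.4},{"x":0.28,"y":-0.31,"az":0.4}]' 0 20
python3 -c "
from h import *
rel(-.055,0,.15)"
```

```text
t 0.2 box xyz mm [ -15.1 -841.7  160.7] F [-0.7 -0.1  0.3] w 1.0
shift [ 0.5643 -0.6257  0.0813] turn [-1.000e-03  5.000e-04  7.811e-01]validation failed for argument at $[0]...
```

```bash
python3 -m jog '[{"x":0.28,"y":-0.31,"z":0,"ax":0,"ay":0,"az":0.4},{"x":0.28,"y":-0.31,"z":0,"ax":0,"ay":0,"az":0.4},{"x":0.28,"y":-0.31,"z":0,"ax":0,"ay":0,"az":0.4},{"x":0.28,"y":-0.31,"z":0,"ax":0,"ay":0,"az":0.4},{"x":0.28,"y":-0.31,"z":0,"ax":0,"ay":0,"az":0.4},{"x":0.28,"y":-0.31,"z":0,"ax":0,"ay":0,"az":0.4},{"x":0.28,"y":-0.31,"z":0,"ax":0,"ay":0,"az":0.4},{"x":0.28,"y":-0.31,"z":0,"ax":0,"ay":0,"az":0.4},{"x":0.28,"y":-0.31,"z":0,"ax":0,"ay":0,"az":0.4}]' 0 20
python3 -c "
from h import *
rel(-.055,0,.15)"
```

```text
t: 1.1
eef_pos: [0.4103, -0.2056, 0.2315]
tool_rot: [-0.001, 1.0, 0.024, 0.0]
contact_force: [0.5, 0.6, 0.6]
gripper_width: -0.003
grasp_force: 0.0
t 1.1 box xyz mm [ -34.7 -419.4  161.5] F [0.5 0.6 0.6] w -0.0
shift [ 0.1397 -0.3959  0.082 ] turn [-0.0012 -0.0005  0.3877]
```

```bash
python3 -m jog '[{"x":0.14,"y":-0.396,"z":0,"ax":0,"ay":0,"az":0.388},{"x":0.14,"y":-0.396,"z":0,"ax":0,"ay":0,"az":0.388},{"x":0.14,"y":-0.396,"z":0,"ax":0,"ay":0,"az":0.388},{"x":0.14,"y":-0.396,"z":0,"ax":0,"ay":0,"az":0.388},{"x":0.14,"y":-0.396,"z":0,"ax":0,"ay":0,"az":0.388},{"x":0.14,"y":-0.396,"z":0,"ax":0,"ay":0,"az":0.388},{"x":0.14,"y":-0.396,"z":0,"ax":0,"ay":0,"az":0.388},{"x":0.14,"y":-0.396,"z":0,"ax":0,"ay":0,"az":0.388},{"x":0.14,"y":-0.396,"z":0.06,"ax":0,"ay":0,"az":0.388},{"x":0.14,"y":-0.396,"z":0.08,"ax":0,"ay":0,"az":0.388},{"x":0.14,"y":-0.396,"z":0.08,"ax":0,"ay":0,"az":0.388}]'
python3 - <<'E'
from h import *
rel(-.055,0,.105)
p=camera_params('wrist');w=read_camera('wrist')[:,:,::-1];s=read_camera('side')[:,:,::-1]
b=cv2.resize(s[200:325,145:265],(400,417),interpolation=cv2.INTER_CUBIC)
a=cv2.resize(w,(400,300))
im=np.zeros((417,800,3),np.uint8);im[:300,:400]=a;im[:,400:]=b;cv2.imwrite('pics/c4.png',im)
E
```

```text
t: 2.2
eef_pos: [0.5292, 0.1919, 0.1462]
tool_rot: [0.002, 0.985, -0.171, -0.004]
contact_force: [-1.0, -0.7, -1.2]
gripper_width: 0.003
grasp_force: 0.0
t 2.2 box xyz mm [-55.3  -5.   76.2] F [-1.  -0.7 -1.2] w 0.0
shift [ 0.0006 -0.0052  0.0411] turn [ 0.005   0.0078 -0.0028]
```

View pics/c4.png

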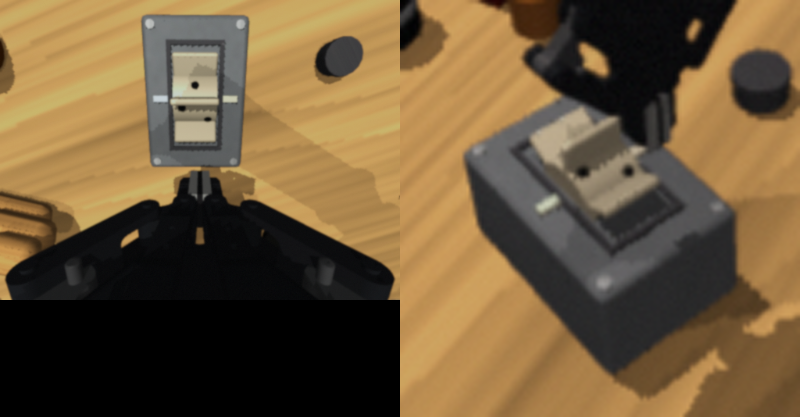

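The wrist view shows the fingers aligned with the box and centred on the wheel. The rib is still near upright at (195,101), with one dot beyond it and two dots on the near side. I'll descend behind that rib and push.

```bash
python3 -m jog '[{"x":0,"y":-0.005,"z":0.02,"ax":0,"ay":0,"az":0},{"x":0,"y":-0.005,"z":0.041,"ax":0,"ay":0,"az":0},{"x":0.015,"y":-0.005,"z":0.041,"ax":0,"ay":0,"az":0},{"x":0.03,"y":-0.005,"z":0.041,"ax":0,"ay":0,"az":0},{"x":0.036,"y":-0.005,"z":0.041,"ax":0,"ay":0,"az":0},{"x":0.042,"y":-0.005,"z":0.041,"ax":0,"ay":0,"az":0},{"x":0.047,"y":-0.005,"z":0.041,"ax":0,"ay":0,"az":0},{"x":0.047,"y":-0.005,"z":0.041,"ax":0,"ay":0,"az":0}]'
python3 - <<'E'
from h import *
state()
cv2.imwrite('pics/w5.png',read_camera('wrist')[:,:,::-1])
E
```

```text
t: 3.1
eef_pos: [0.5794, 0.1791, 0.1107]
tool_rot: [-0.0, 0.985, -0.173, 0.0]
contact_force: [0.2, 0.5, -0.9]
gripper_width: 0.003
grasp_force: 0.0
t 3.1 box xyz mm [-3.6 -0.4 40.7] F [ 0.2  0.5 -0.9] w 0.0
```

```bash
python3 -m jog '[{"x":0,"y":0,"z":-0.04,"ax":0,"ay":0,"az":0},{"x":0,"y":0,"z":-0.045,"ax":0,"ay":0,"az":0},{"x":-0.05,"y":0,"z":-0.045,"ax":0,"ay":0,"az":0},{"x":-0.06,"y":0,"z":-0.045,"ax":0,"ay":0,"az":0},{"x":-0.06,"y":0,"z":-0.045,"ax":0,"ay":0,"az":0}]'
python3 - <<'E'
from h import *
state()
a=cv2.imread('pics/w5.png');b=read_camera('wrist')[:,:,::-1]
cv2.imwrite('pics/w6.png',np.hstack([cv2.resize(x[0:290,130:380],(400,464),interpolation=cv2.INTER_CUBIC) for x in(a,b)]))
E
```

```text
t: 3.65
eef_pos: [0.5199, 0.2012, 0.1554]
tool_rot: [0.0, 0.985, -0.171, -0.0]
contact_force: [-0.1, -0.3, 0.7]
gripper_width: -0.002
grasp_force: 0.0
t 3.65 box xyz mm [-67.2   0.6  85.4] F [-0.1 -0.3  0.7] w -0.0
```

View pics/w6.png

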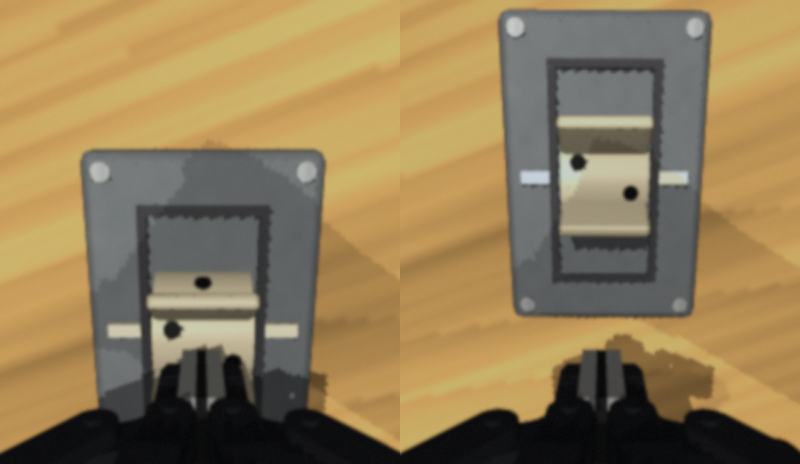

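The right half shows two dots up, clicked in, with ribs at (605,122) and (605,230). Two more steps are needed, so here is the next push.

```bash
python3 -m jog '[{"x":0.005,"y":0,"z":0.03,"ax":0,"ay":0,"az":0},{"x":0.01,"y":0,"z":0.05,"ax":0,"ay":0,"az":0},{"x":0.025,"y":0,"z":0.05,"ax":0,"ay":0,"az":0},{"x":0.035,"y":0,"z":0.05,"ax":0,"ay":0,"az":0},{"x":0.045,"y":0,"z":0.05,"ax":0,"ay":0,"az":0},{"x":0.055,"y":0,"z":0.05,"ax":0,"ay":0,"az":0},{"x":0.063,"y":0,"z":0.05,"ax":0,"ay":0,"az":0},{"x":0.063,"y":0,"z":0.05,"ax":0,"ay":0,"az":0}]'
python3 - <<'E'
from h import *
state()
cv2.imwrite('pics/w7.png',read_camera('wrist')[:,:,::-1])
E
```

```text
t: 4.5
eef_pos: [0.5833, 0.1775, 0.1058]
tool_rot: [-0.0, 0.985, -0.174, 0.001]
contact_force: [-0.2, 0.8, 0.3]
gripper_width: 0.001
grasp_force: 0.0
t 4.5 box xyz mm [ 0.5 -0.5 35.8] F [-0.2  0.8  0.3] w 0.0
```

```bash
python3 -m jog '[{"x":0,"y":0,"z":-0.04,"ax":0,"ay":0,"az":0},{"x":0,"y":0,"z":-0.05,"ax":0,"ay":0,"az":0},{"x":-0.05,"y":0,"z":-0.05,"ax":0,"ay":0,"az":0},{"x":-0.066,"y":0,"z":-0.05,"ax":0,"ay":0,"az":0},{"x":-0.066,"y":0,"z":-0.05,"ax":0,"ay":0,"az":0}]'
python3 - <<'E'
from h import *
state()
a=cv2.imread('pics/w7.png');b=read_camera('wrist')[:,:,::-1]
cv2.imwrite('pics/w8.png',np.hstack([cv2.resize(x[0:290,130:380],(400,464),interpolation=cv2.INTER_CUBIC) for x in(a,b)]))
E
```

```text
t: 5.05
eef_pos: [0.5164, 0.2026, 0.1555]
tool_rot: [0.0, 0.985, -0.17, -0.001]
contact_force: [-0.6, -0.6, 0.7]
gripper_width: 0.002
grasp_force: 0.0
t 5.05 box xyz mm [-71.    0.8  85.5] F [-0.6 -0.6  0.7] w 0.0
```

View pics/w8.png

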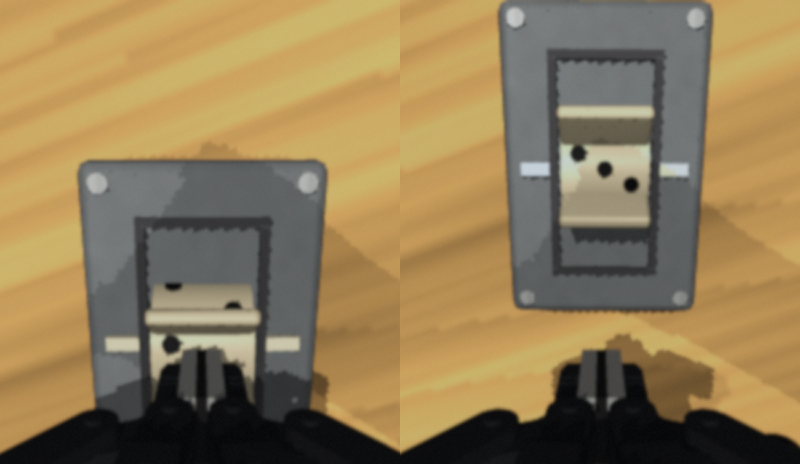

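Three dots are now up, seen at (605,168). One more identical push, starting 4 mm farther back.

```bash
python3 -m jog '[{"x":0.005,"y":0,"z":0.03,"ax":0,"ay":0,"az":0},{"x":0.014,"y":0,"z":0.05,"ax":0,"ay":0,"az":0},{"x":0.029,"y":0,"z":0.05,"ax":0,"ay":0,"az":0},{"x":0.039,"y":0,"z":0.05,"ax":0,"ay":0,"az":0},{"x":0.049,"y":0,"z":0.05,"ax":0,"ay":0,"az":0},{"x":0.058,"y":0,"z":0.05,"ax":0,"ay":0,"az":0},{"x":0.065,"y":0,"z":0.05,"ax":0,"ay":0,"az":0},{"x":0.065,"y":0,"z":0.05,"ax":0,"ay":0,"az":0}]'
python3 - <<'E'
from h import *
state()
E
python3 -m jog '[{"x":0,"y":0,"z":-0.04,"ax":0,"ay":0,"az":0},{"x":0,"y":0,"z":-0.05,"ax":0,"ay":0,"az":0},{"x":-0.05,"y":0,"z":-0.07,"ax":0,"ay":0,"az":0},{"x":-0.066,"y":0,"z":-0.07,"ax":0,"ay":0,"az":0},{"x":-0.066,"y":0,"z":-0.07,"ax":0,"ay":0,"az":0},{"x":-0.066,"y":0,"z":-0.07,"ax":0,"ay":0,"az":0},{"x":-0.066,"y":0,"z":-0.07,"ax":0,"ay":0,"az":0}]'
python3 - <<'E'
from h import *
state()
b=read_camera('wrist')[:,:,::-1];t=read_camera('top')[:,:,::-1]
cv2.imwrite('pics/w9.png',np.hstack([cv2.resize(b[0:290,130:380],(400,464),interpolation=cv2.INTER_CUBIC),cv2.resize(t[125:222,300:383],(400,464),interpolation=cv2.INTER_CUBIC)]))
E
```

```text
t: 5.9
eef_pos: [0.5821, 0.1781, 0.1058]
tool_rot: [-0.0, 0.985, -0.173, 0.001]
contact_force: [0.4, -0.1, -0.3]
gripper_width: -0.003
grasp_force: 0.0
t 5.9 box xyz mm [-0.8 -0.4 35.8] F [ 0.4 -0.1 -0.3] w -0.0
t: 6.6
eef_pos: [0.5193, 0.2005, 0.1752]
tool_rot: [0.0, 0.985, -0.173, 0.0]
contact_force: [-0.1, -0.6, 1.1]
gripper_width: -0.002
grasp_force: 0.0
t 6.6 box xyz mm [-67.5  -0.2 105.2] F [-0.1 -0.6  1.1] w -0.0
```

View pics/w9.png

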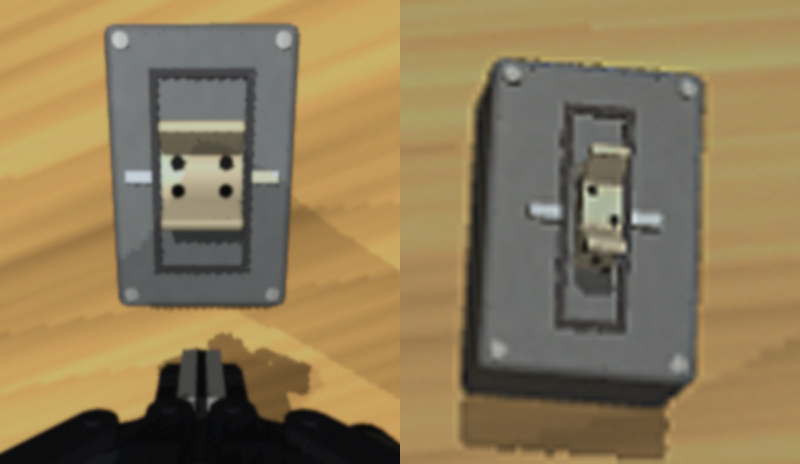

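The wide wheel shows four dots up, around (202,177), with ribs either side. The narrow wheel still shows two dots, and the robot is clear of both.

```bash
python3 -c "
from station import *
print(hand_in())"
```

```text
the job is handed in; nothing more can be done
None
```

The wide timer wheel is clicked in with four dots straight up, the narrow wheel still shows two dots, the arm is clear of both, and the job is handed in (about 6.7 s used).

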